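Slide a loaded tester tray over the gap and latch it into the test dock

ROBOT

A 6-joint arm with a two-finger parallel gripper is mounted at the origin on a cart in front of the work surface, level with it; the furniture and walls round the work are solid. World frame = base frame: x ahead of the robot, y to its left, z up, the work surface at z = 0. Lengths are in m, angles in rad, forces in N, time in s.
With the tool pointing down it reaches from about 0.35 to 0.775 m from the base axis. Payload 5.5 kg.
Tool frame: the origin (TCP) lies between the finger pads; the fingertips stand 11 mm ahead of it and the grasp point (between the pads) lies 8 mm behind it (tips_ahead is the distance from the TCP to the fingertips, in m); z points along the fingers, y is the line along which they close (so a half turn about z gives the same grasp; the last joint's range is limited). The gripper opens to 85 mm and grips with 20 to 120 N. Pads are 22 mm wide; open, the fingers measure 114 mm over their backs; the gripper's body (76 mm by 85 mm) begins 54 mm behind the grasp point. The pads swing forward as they close: fully open they stand 13 mm farther back than shut.
Start: joints at [-1.284, 0.313, 0.046, 1.304, 0, 1.431], TCP at [0.238, -0.523, 0.242] pointing down, gripper open.
Joint ranges: [-2.76, 2.76], [-0.86, 1.69], [-1.03, 1.26], [-2.2, 2.34], [-1.47, 1.5], [-3.14, 3.14]. Speed limits (rad/s): [2.57, 2.57, 3.14, 3.14, 3.14, 3.14].

INTERFACE

Orientations are given as a unit quaternion [w, x, y, z].
In Python, from workcell import * gives the robot as it stands. The module is installed in compiled form; this text tells all that it offers.
- The arm moves only by the tool jog_arm, never from a script. Its argument "moves" is a list of rows, each an object with "fingers": the closure, from 0 (fully open) to 1 (shut); "slide": the shift along the tool's x, y, z in mm, a list of three; "angular": the turn, a rotation vector about the tool's x, y, z in degrees, a list of three. A call has 1 to 10 rows; each row is the pose to reach, as a shift and turn from the pose commanded when the call began, along the tool's axes at that moment; what a row does not reach only later rows make up. A row lasts 1/12 s, in which the tool goes at most 41.7 mm and 7.16 degrees, less where a joint would pass 70% of its speed; a pose out of reach is approached as far as the arm can. A call with a gripper value outside its range is refused whole. The fingers move at their own pace and stop on an object; "squeeze" is the grip in N (left out, the last holds). Time passes only in rows, so rows that repeat a pose let the fingers close. It gives the time, the measured TCP pose, the force, the opening and the grip force at its end, in the units of the state.
- get_state(): the state, without advancing time (a new reading comes with each control period).
- read_camera(name): name is "scene" or "top" or "wrist"; returns a dict with "color" (384x512x3 uint8, red, green, blue), "fovy" (degrees; the focal length in pixels is half the picture's height over the tangent of half this angle, whatever the lens; pixels are square), "cx", "cy" (the principal point, pixels), "world_from_camera" (4x4, takes a point from camera to world coordinates); the wrist camera has in their place "tool_from_camera" (4x4, takes a point from camera to tool coordinates, whose origin is the TCP and whose axes are the flange's). Camera axes: x right, y down, z forward; pixel columns grow to the right and rows downward; lengths in m; the calibration is good to about 2 mm. A picture is of the moment at which its call begins: read the wrist's pose just before it. There is no depth.
- hand_in(): hands the job in; it is judged then, once.
Trained networks look in a picture, given as the dict that the camera call returned (one of the last four; its "shot" number tells which), for a name from the list of things; names that differ only in an ending like _2 or _b are one class to them, and where a whole thing is asked for, a point or a joint stands for the part that bears it (a point fixed in the world has none). Each returns a list of dicts, best first, with "p" (0 to 1); they miss things now and then, are a little off and sometimes report something else, mostly with a low value. They report only what shows in the picture. A call takes as long as a camera call. They do not tell look-alikes from the thing itself.
- look_for(target, picture): "point" ([column, row] in pixels, amid what is visible of it).
- tip_of(target, picture): "point" ([column, row] in pixels: a listed point, or the origin of a listed thing).
The state is a dict: "clock": time; "joint_pos": joint angles; "qvel": joint speeds; "tau": joint torques, N m; "tcp_pos": TCP position; "orientation": TCP orientation; "wrist_force": force on the tool from outside, world axes, zero at the start; "ft_torque": the same for the moment, N m; "finger_gap": finger opening in m; "grip_force": force on a finger pad.
Only numpy, scipy, OpenCV 4.12 (cv2) and the standard library are available. Lean on these libraries where they do the work, as an engineer would, in place of code of your own. Each camera call takes 0.05 s, during which the arm holds its last target. There are 200 camera calls.

TASK

Slide the grey tray with the tester in it off the aluminium stand, across the open gap and into the blue test dock, keeping it flat all the way: its heavy nose must not sag into the gap, and the tray must not be lifted off and carried. Then press it home gently against the dock's sprung contact block until the yellow hook drops behind its front wall, and let go so that the hook alone holds it. Leave the things around the work where they stand.

Things in the scene. Friction and masses are not known exactly. Their poses are not given: they have to be found in the camera images.
- tray: Loose grey tray, 219 long (x) x 110 wide (y), 0.3 kg; the tester lies in its front part. Origin: middle of the flat underside; +x towards the nose, z up. It slides on its tail edge (x -100) and a round skid across the nose (x +90), turned up ahead of it to the front wall (x 113 to 119, 28 high). With the tester the centre of mass lies about x +28: 62 mm behind the skid, the gap is wider.
- tray_grip (a point): Middle of the black grip bow across the tray's tail: an upright bar 12 thick (along tray x) x 84 long (y) x 26 high, 42 to 68 above the underside, on two posts; this point is at (-85, 0, +55) mm in the tray. Pinched from above along tray x it holds the tray stiffly against tilting. Above 30 mm the tray is clear for 75 mm ahead of it; open behind.
- tray_nose (a point): Point under the skid at the nose of the tray, (90, 0, 0) mm in the tray.
- tray_tail (a point): Point on the tray's tail edge, (-100, 0, 0) mm in the tray, underside height.
- stand: Fixed aluminium stand on which the tray starts, 230 long (x) x 150 wide, flat top 60 above the table, no rims. Origin on the table under its middle; +x towards the dock. Between its far edge (x +115) and the dock's entry edge is an open gap of 108 to 118 mm.
- dock: Fixed blue dock, 310 long x 156 wide. Origin under the middle of its entry edge, 60 below the steel deck; +x inward. Stands up to 8 mm aside, 0.04 rad askew and 3 mm lower or 1 higher than the stand. Black side rails 114 apart from x 58 inward, 18 high, flared to 138 at x 16. A head with block and hook is clamped at its far end; the tray latches with its origin somewhere at x 104 to 128.
- catch (a joint): Yellow hook hinged on the dock's head, over the middle line: angle in rad, 0 = down. The tray's front wall lifts it to about 0.25 and it drops to 0 behind the wall: latched. Its head's place along the dock is not told, feel for it.
- contact_block (a joint): Black sprung block with brass pins in the dock's head, under the hook: how far it is pushed in, in m, 0 = free. The tray's front wall meets it 6 mm before the hook drops (2.4 N, then +0.4 N/mm; hook and friction add up to 8 N); it goes solid 2.5 mm beyond, at 0.0085. When latched it reads 0.006 and pushes the tray back against the hook.
- tester: Black tester, 80 x 85 x 52 mm, 0.36 to 0.54 kg, lying loose in the front part of the tray between two low ribs. Origin: centre of its underside.
- reel: Bystander: solder reel standing on the table, 55 across, 45 high. Origin: centre of its underside.
- driver: Bystander: screwdriver with orange handle lying on the table, 196 long, 27 high. Origin under its middle.
- jar: Bystander: white parts jar with red lid on the table, 45 across, 61 high. Origin: centre of its underside.
- cell: Bystander: round battery cell standing on the table, 33 across, 60 high. Origin: centre of its underside.
Mind the look-alikes: they are no part of the job. What is shaped like the tester but brown or turquoise is not meant.

How it is judged:
By the outcome, as a careful person would: the job done as asked, in the order asked, and still so for the second after the job is handed in, with the robot touching nothing.
It also fails if it takes over 67 s, if anything falls off the work surface, if the arm or the gripper's body presses on something with over 40 N, if the wrist force passes 120 N, or if a joint passes its speed limit or range.

## Working session

There is one attempt and no reset: what is moved stays moved. The work goes in short steps, Python scripts to look and compute and a tool call to move; the robot and the scene stay as the last step left them, time stands still between calls to the robot, and variables do not carry over. Pictures are saved under pics/ and viewed, at most 10 in all, crops included, and the job is handed in when it is done.

Besides the shell and the picture viewer there is one more tool, called after ">>>" as name(argument=value, ...) on one line, values as JSON. jog_arm: Moves the arm, as the interface text tells. Its arguments: {"type":"object","properties":{"moves":{"type":"array","items":{"type":"object","properties":{"fingers":{"type":"number"},"slide":{"type":"array","items":{"type":"number"}},"angular":{"type":"array","items":{"type":"number"}}}}},"squeeze":{"type":"number"}},"required":["moves"]}

```bash
mkdir -p pics; cat > h.py <<'E'
from workcell import *
import numpy as np, cv2
from scipy.spatial.transform import Rotation as R
def q2R(q): return R.from_quat([q[1],q[2],q[3],q[0]]).as_matrix()
def pose(s):
    T=np.eye(4);T[:3,:3]=q2R(s["orientation"]);T[:3,3]=s["tcp_pos"];return T
def shot(name):
    s=get_state();p=read_camera(name)
    p["T"]=p["world_from_camera"] if name!="wrist" else pose(s)@np.array(p["tool_from_camera"])
    p["T"]=np.array(p["T"]);return p
def ray(p,px):
    f=p["color"].shape[0]/2/np.tan(np.radians(p["fovy"])/2)
    d=p["T"][:3,:3]@np.array([(px[0]-p["cx"])/f,(px[1]-p["cy"])/f,1]);return p["T"][:3,3],d
def atz(p,px,z):
    o,d=ray(p,px);return o+d*(z-o[2])/d[2]
def proj(p,X):
    f=p["color"].shape[0]/2/np.tan(np.radians(p["fovy"])/2)
    c=np.linalg.inv(p["T"])@np.r_[X,1];return c[:2]/c[2]*f+[p["cx"],p["cy"]]
def tri(obs):
    A=np.zeros((3,3));b=np.zeros(3)
    for p,px in obs:
        o,d=ray(p,px);d=d/np.linalg.norm(d);M=np.eye(3)-np.outer(d,d);A+=M;b+=M@o
    return np.linalg.solve(A,b)
def save(p,n,crop=None,k=1):
    im=p["color"][:,:,::-1]
    if crop: x0,y0,x1,y1=crop; im=im[y0:y1,x0:x1]
    cv2.imwrite("pics/"+n,cv2.resize(im,None,fx=k,fy=k,interpolation=cv2.INTER_CUBIC))
E
python3 - <<'E'
from h import *
np.set_printoptions(precision=4,suppress=True)
s=get_state();print(s)
a=shot("scene");b=shot("top")
save(a,"scene1.png",k=1.5);save(b,"top1.png",k=1.5)
for n,p in(("s",a),("t",b)):
    print(n,p["fovy"],p["cx"],p["cy"],p["T"])
    for t in["tray","tray_grip","tray_nose","tray_tail","stand","dock","catch","contact_block","tester","reel","driver","jar","cell"]:
        print(t,[(np.round(r["point"],1).tolist(),round(r["p"],2)) for r in tip_of(t,p)[:3]] if t not in("catch","contact_block") else [(np.round(r["point"],1).tolist(),round(r["p"],2)) for r in look_for(t,p)[:3]])
E
```

```text
{'clock': 0.0, 'joint_pos': array([-1.2836,  0.314 ,  0.045 ,  1.3036,  0.    ,  1.4312]), 'qvel': array([-0.0019, -0.0027, -0.0007,  0.0004,  0.0008, -0.0007]), 'tau': array([  0.0002, -48.0625,  29.8535,   0.0194,   0.0002,   0.    ]), 'tcp_pos': array([ 0.2379, -0.523 ,  0.2414]), 'orientation': array([-0.0009,  0.9773,  0.2118, -0.0001]), 'wrist_force': array([-0.4847, -0.3719,  1.1447]), 'ft_torque': array([-0.0652, -0.0296,  0.0169]), 'grip_force': 0.0, 'finger_gap': 0.08516550634872076}
s 51.61059501950725 255.83106318454446 186.91466006581135 [[-0.8841 -0.3064  0.3528  0.1804]
 [-0.467   0.5565 -0.6872  0.7549]
 [ 0.0142 -0.7723 -0.6351  0.7583]
 [ 0.      0.      0.      1.    ]]
tray [([228.9, 245.4], 0.85)]
tray_grip [([229.4, 248.3], 0.46)]
tray_nose [([247.4, 225.4], 0.87)]
tray_tail [([209.6, 274.2], 0.92)]
stand [([234.5, 266.1], 0.66)]
dock [([280.4, 207.9], 0.77), ([207.8, 222.6], 0.46)]
catch []
contact_block [([222.6, 255.0], 0.74), ([319.1, 146.4], 0.49)]
tester [([232.3, 166.1], 0.96), ([132.9, 293.8], 0.86), ([241.5, 230.8], 0.76)]
reel [([296.2, 257.7], 0.9), (
[... 176 characters left out ...]
5 186.3911989429347 [[ 0.0095 -0.9874  0.1582  0.2936]
 [-0.9999 -0.0081  0.009   0.0653]
 [-0.0076 -0.1583 -0.9874  1.5415]
 [ 0.      0.      0.      1.    ]]
tray [([212.2, 189.5], 0.63)]
tray_grip [([181.4, 185.4], 0.75)]
tray_nose [([240.5, 190.5], 0.75)]
tray_tail [([180.1, 186.7], 0.89)]
stand [([214.7, 194.4], 0.75), ([241.3, 190.4], 0.65)]
dock [([287.3, 201.4], 0.55), ([214.0, 194.4], 0.37)]
catch [([369.4, 201.3], 0.39), ([204.4, 189.9], 0.34)]
contact_block []
tester [([231.5, 189.3], 0.71), ([316.5, 132.9], 0.69), ([162.7, 149.7], 0.62)]
reel [([243.9, 230.5], 0.77)]
driver [([193.3, 228.0], 0.7)]
jar [([246.1, 155.3], 0.77)]
cell [([275.6, 160.1], 0.42), ([213.3, 187.6], 0.22)]
```

View pics/scene1.png

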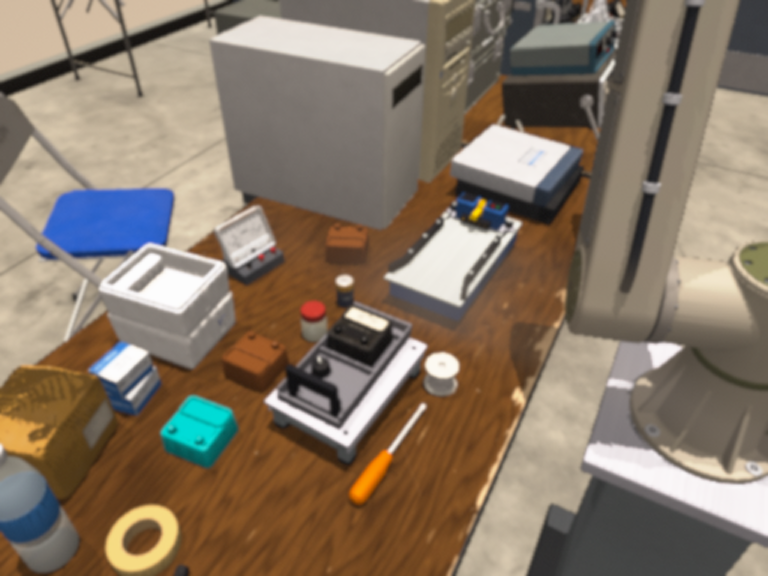

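View pics/top1.png

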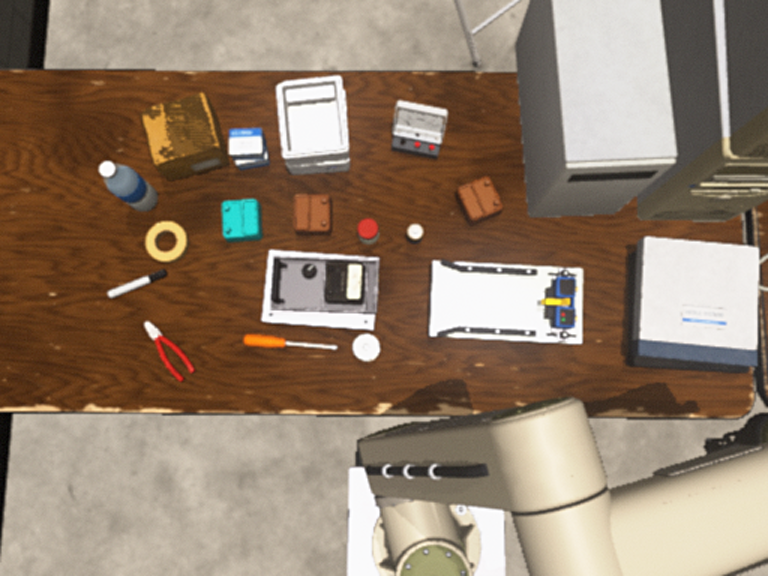

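The scene picture shows the grey tray on its stand at (228,245) and the blue dock at (300,170) (original pixels). In the top picture, what could pass for the tester: the black one in the tray (231,189), two brown ones (208,142) and (318,133), and a turquoise one (160,146). The black one in the grey tray is meant, and the grip to pinch is the black bow at (185,187).

```bash
python3 - <<'E'
from h import *
np.set_printoptions(precision=4,suppress=True)
a=shot("scene");b=shot("top")
save(b,"top_crop.png",(165,155,400,240),3.4)
for n in["tray_tail","tray_nose","tray_grip","tray","stand","dock","tester"]:
    ra=tip_of(n,a);rb=tip_of(n,b)
    print(n,[np.round(r["point"],1).tolist() for r in rb[:2]])
    z={"tray_grip":.115,"stand":0,"dock":0}.get(n,.06)
    if ra: print("  scene",[atz(a,r["point"],z) for r in ra[:2]])
    if rb: print("  top",[atz(b,r["point"],z) for r in rb[:2]])
E
```

```text
tray_tail [[176.5, 190.6]]
  scene [array([0.5224, 0.316 , 0.06  ])]
  top [array([0.5156, 0.3326, 0.06  ])]
tray_nose [[243.4, 188.1]]
  scene [array([0.5138, 0.1445, 0.06  ])]
  top [array([0.5252, 0.1249, 0.06  ])]
tray_grip [[182.6, 183.9]]
  scene [array([0.524 , 0.3077, 0.115 ])]
  top [array([0.5278, 0.3051, 0.115 ])]
tray [[213.0, 189.5]]
  scene [array([0.5239, 0.2189, 0.06  ])]
  top [array([0.52  , 0.2193, 0.06  ])]
stand [[215.0, 195.9]]
  scene [array([0.5147, 0.2168, 0.    ]), array([0.6414, 0.0306, 0.    ])]
  top [array([0.5084, 0.2185, 0.    ])]
dock [[286.7, 202.1]]
  scene [array([0.4934, 0.0013, 0.    ])]
  top [array([ 0.4902, -0.0125,  0.    ])]
tester [[232.0, 189.4], [161.3, 151.7]]
  scene [array([0.5147, 0.1691, 0.06  ]), array([ 0.6709, -0.0507,  0.06  ])]
  top [array([0.5208, 0.1603, 0.06  ]), array([0.639 , 0.3849, 0.06  ])]
```

View pics/top_crop.png

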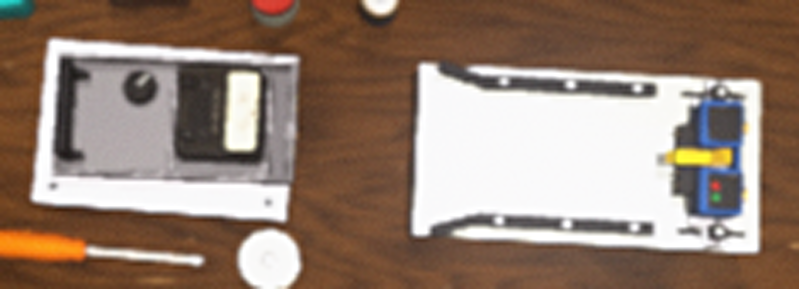

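The crop shows the black tester in the grey tray at crop (220,113), i.e. top pixel (230,188), as described. The grip bow is at crop (70,112). The yellow hook is at crop (700,157), on the dock's middle line.

```bash
cat >> h.py <<'E'
def go(pos,ydir=None,n=None):
    "slide/angular from the present pose; tool down, tool y along ydir (world xy)"
    s=get_state();T=pose(s);y=np.r_[ydir,0]/np.linalg.norm(ydir) if ydir is not None else np.r_[T[:2,1],0]/np.linalg.norm(T[:2,1])
    z=np.array([0,0,-1.]);W=np.c_[np.cross(y,z),y,z]
    d=T[:3,:3].T@(np.array(pos)-T[:3,3])*1e3
    a=np.degrees(R.from_matrix(T[:3,:3].T@W).as_rotvec())
    print("slide",np.round(d,1),"ang",np.round(a,2),"rows>=",round(max(np.linalg.norm(d)/41.7,np.linalg.norm(a)/7.16),1))
E
python3 - <<'E'
from h import *
go([.48,.0,.36],[0,-1]);p=shot("wrist");print(p["tool_from_camera"],p["fovy"])
E
```

```text
slide [ 437.  -376.3 -117.7] ang [ 1.000e-02 -0.000e+00  2.445e+01] rows>= 14.1
[[ 1.47977703e-04 -9.63216907e-01 -2.68725077e-01  6.73288035e-02]
 [ 9.99999987e-01  1.60995810e-04 -2.64068600e-05 -4.67467194e-04]
 [ 6.86991455e-05 -2.68725070e-01  9.63216918e-01 -1.31156757e-01]
 [ 0.00000000e+00  0.00000000e+00  0.00000000e+00  1.00000000e+00]] 67.90030041392772
```

>>> jog_arm(moves=[{"fingers": 0, "slide": [40, -20, -100], "angular": [0, 0, 5]}, {"fingers": 0, "slide": [437, -376, -118], "angular": [0, 0, 24.4]}, {"fingers": 0, "slide": [437, -376, -118], "angular": [0, 0, 24.4]}, {"fingers": 0, "slide": [437, -376, -118], "angular": [0, 0, 24.4]}, {"fingers": 0, "slide": [437, -376, -118], "angular": [0, 0, 24.4]}, {"fingers": 0, "slide": [437, -376, -118], "angular": [0, 0, 24.4]}, {"fingers": 0, "slide": [437, -376, -118], "angular": [0, 0, 24.4]}, {"fingers": 0, "slide": [437, -376, -118], "angular": [0, 0, 24.4]}, {"fingers": 0, "slide": [437, -376, -118], "angular": [0, 0, 24.4]}, {"fingers": 0, "slide": [437, -376, -118], "angular": [0, 0, 24.4]}])

```text
clock: 3.08
tcp_pos: [0.4024, -0.1703, 0.334]
orientation: [0.0, 1.0, 0.0, 0.0]
wrist_force: [1.9, -0.6, -0.2]
finger_gap: 0.0856
grip_force: 0.0
```

```bash
python3 -c "
from h import *
print(get_state()['tcp_pos'],get_state()['qvel']);go([.48,.0,.36],[0,-1])"
```

```text
[ 0.40244844 -0.17027492  0.33395971] [ 1.12832966 -0.00598511  0.165012    0.15964581  0.00134065  1.11792141]
slide [  77.7 -170.2  -26.1] ang [ 0.04 -0.05  0.03] rows>= 4.5
```

>>> jog_arm(moves=[{"fingers": 0, "slide": [78, -170, -26]}, {"fingers": 0, "slide": [78, -170, -26]}, {"fingers": 0, "slide": [78, -170, -26]}, {"fingers": 0, "slide": [78, -170, -26]}, {"fingers": 0, "slide": [78, -170, -26]}, {"fingers": 0, "slide": [78, -170, -26]}, {"fingers": 0, "slide": [78, -170, -26]}, {"fingers": 0, "slide": [78, -170, -26]}])

```text
schema error: expected keys fingers, slide, angular
```

```bash
python3 - <<'E'
from h import *
np.set_printoptions(precision=4,suppress=True)
p=shot("wrist");save(p,"w1.png",k=1.56);print(get_state()["tcp_pos"],np.abs(get_state()["qvel"]).max())
np.save("w1.npy",{k:p[k] for k in("color","fovy","cx","cy","T")},allow_pickle=True)
for n,z in[("tray_tail",.06),("tray_nose",.06),("tray_grip",.115),("tray",.06),("stand",0),("dock",0)]:
    for r in tip_of(n,p)[:2]: print(n,round(r["p"],2),np.round(r["point"],1),atz(p,r["point"],z))
for r in look_for("catch",p)[:2]: print(r["point"],atz(p,r["point"],.09))
E
```

```text
[ 0.4048 -0.1641  0.3353] 0.20084606204411543
tray_nose 0.57 [21.9 75. ] [0.5184 0.133  0.06  ]
dock 0.82 [145.7  96.2] [ 0.4952 -0.007   0.    ]
[310.8, 106.0] [ 0.4787 -0.2452  0.09  ]
```

View pics/w1.png

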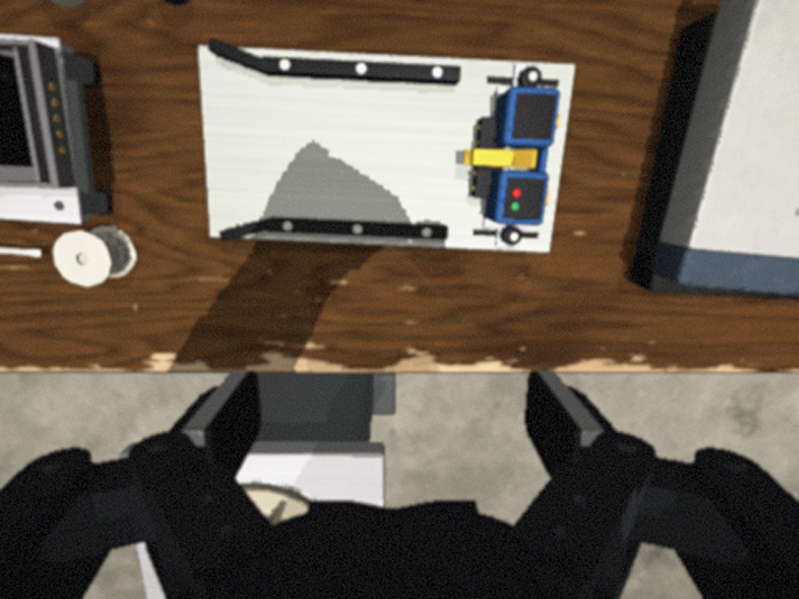

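The wrist picture shows the dock: entry edge corners at (199,45) and (209,237), rails with three bolts each at rows 64 to 72 and 226 to 232, and the hook over the middle at (500,158). The stand's end is at left (100,200).

```bash
python3 - <<'E'
from h import *
np.set_printoptions(precision=4,suppress=True)
p=np.load("w1.npy",allow_pickle=True).item();k=1.56
g=lambda x,y,z:atz(p,(x/k,y/k),z)
U=[g(*q,.078) for q in[(285,64),(361,68),(437,72)]];L=[g(*q,.078) for q in[(288,226),(358,229),(427,232)]]
print(U,L)
C=[g(*q,.06) for q in[(199,45),(209,237),(575,63),(550,251)]];print(np.array(C))
for A,B in((U[0],U[2]),(L[0],L[2]),(C[0],C[2]),(C[1],C[3])):
    d=B-A;print("yaw from -y (toward -x +)",np.arctan2(-d[0],-d[1]))
print("entry mid",(C[0]+C[1])/2,"far mid",(C[2]+C[3])/2,"hook",g(500,158,.1))
E
```

```text
[array([ 0.5552, -0.086 ,  0.078 ]), array([ 0.5524, -0.1458,  0.078 ]), array([ 0.5496, -0.2058,  0.078 ])] [array([ 0.4288, -0.0806,  0.078 ]), array([ 0.4263, -0.1409,  0.078 ]), array([ 0.4237, -0.2006,  0.078 ])]
[[ 0.5731 -0.013   0.06  ]
 [ 0.417  -0.004   0.06  ]
 [ 0.5601 -0.3209  0.06  ]
 [ 0.4043 -0.3152  0.06  ]]
yaw from -y (toward -x +) 0.046875495464191855
yaw from -y (toward -x +) 0.04231918427970167
yaw from -y (toward -x +) 0.04218546688943326
yaw from -y (toward -x +) 0.040594271527819324
entry mid [ 0.495  -0.0085  0.06  ] far mid [ 0.4822 -0.3181  0.06  ] hook [ 0.484  -0.2547  0.1   ]
```

>>> jog_arm(moves=[{"fingers": 0, "slide": [75, -290, -26], "angular": [0, 0, 0]}, {"fingers": 0, "slide": [75, -290, -26], "angular": [0, 0, 0]}, {"fingers": 0, "slide": [75, -290, -26], "angular": [0, 0, 0]}, {"fingers": 0, "slide": [75, -290, -26], "angular": [0, 0, 0]}, {"fingers": 0, "slide": [75, -290, -26], "angular": [0, 0, 0]}, {"fingers": 0, "slide": [75, -290, -26], "angular": [0, 0, 0]}, {"fingers": 0, "slide": [75, -290, -26], "angular": [0, 0, 0]}, {"fingers": 0, "slide": [75, -290, -26], "angular": [0, 0, 0]}, {"fingers": 0, "slide": [75, -290, -26], "angular": [0, 0, 0]}, {"fingers": 0, "slide": [75, -290, -26], "angular": [0, 0, 0]}])

```text
clock: 4.32
tcp_pos: [0.4775, 0.0962, 0.3588]
orientation: [-0.008, 1.0, 0.013, -0.001]
wrist_force: [0.3, 0.7, -0.1]
finger_gap: 0.0855
grip_force: 0.0
```

```bash
python3 - <<'E'
from h import *
np.set_printoptions(precision=4,suppress=True)
p=shot("wrist");save(p,"w2.png",k=1.56);print(get_state()["tcp_pos"],np.abs(get_state()["qvel"]).max())
np.save("w2.npy",{k:p[k] for k in("color","fovy","cx","cy","T")},allow_pickle=True)
for n,z in[("tray_tail",.06),("tray_nose",.06),("tray_grip",.115),("tray",.06),("stand",0),("dock",0)]:
    for r in tip_of(n,p)[:2]: print(n,round(r["p"],2),np.round(r["point"],1),atz(p,r["point"],z))
E
```

```text
[0.4773 0.0959 0.3589] 0.010210623835521262
tray_tail 0.88 [102.9 125.1] [0.5216 0.3216 0.06  ]
tray_tail 0.48 [316.4 145.9] [0.4998 0.0043 0.06  ]
tray_nose 0.85 [231.9 130.5] [0.5189 0.1306 0.06  ]
tray_grip 0.72 [167.7 127.4] [0.5239 0.209  0.115 ]
tray_grip 0.7 [ 91.3 128. ] [0.5205 0.3083 0.115 ]
tray 0.71 [169.3 128.5] [0.5193 0.2232 0.06  ]
tray 0.69 [301.4  53. ] [0.6256 0.0359 0.06  ]
stand 0.73 [315.9 145.7] [ 0.4938 -0.0076  0.    ]
```

View pics/w2.png

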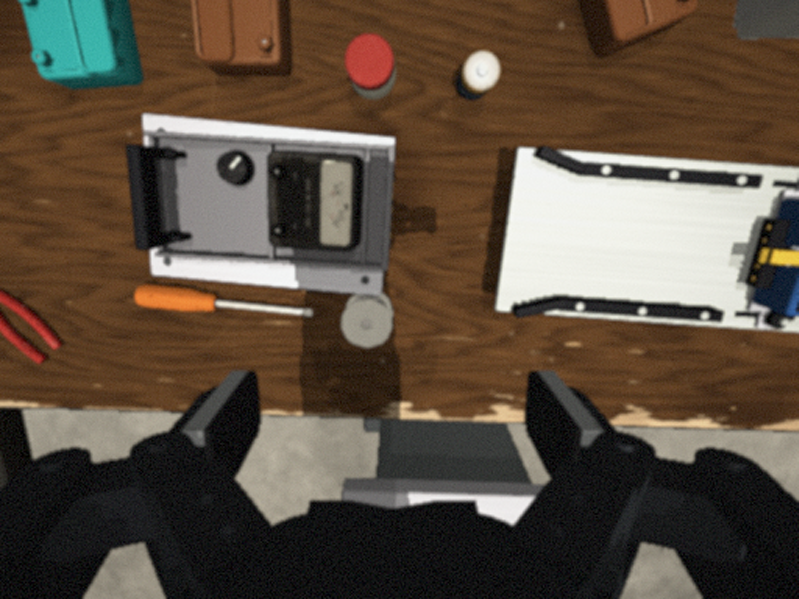

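The wrist picture shows the tray with the bow at left, a dark quadrilateral (128,146), (155,147), (163,247), (136,249). The tester lies at (315,200), the stand's far edge runs along (395,135) to (383,292), and the dock entry is at (516,147) to (497,312). The reel (367,320) and driver (225,300) stand close to the stand, on the robot's side.

```bash
python3 - <<'E'
from h import *
np.set_printoptions(precision=4,suppress=True)
p=np.load("w2.npy",allow_pickle=True).item();k=1.56
g=lambda x,y,z:atz(p,(x/k,y/k),z)
yaw=lambda d:round(np.arctan2(-d[0],-d[1]),4)
lt,lb,rt,rb=g(128,146,.128),g(136,249,.128),g(155,147,.102),g(163,247,.102)
print("bow",lt,lb,rt,rb,"mid",(lt+lb+rt+rb)/4,"len",np.linalg.norm(lt-lb))
d=lb-lt;print("bow yaw",np.arctan2(d[1],-d[0]))
S=[g(*q,.06) for q in[(144,113),(151,276),(396,135),(383,292)]];print("stand",np.array(S),yaw(S[2]-S[0]),yaw(S[3]-S[1]),"mid",sum(S)/4)
D=[g(*q,.06) for q in[(516,147),(497,312),]];print("dock",np.array(D),(D[0]+D[1])/2,np.linalg.norm(D[0]-D[1]))
U=[g(*q,.078) for q in[(606,170),(674,175),(742,181)]];L=[g(*q,.078) for q in[(581,307),(642,311),(704,315)]]
print(np.array(U),np.array(L),yaw(U[2]-U[0]),yaw(L[2]-L[0]))
print("gap",(S[2]+S[3]-D[0]-D[1])/2)
# enhanced tray crop
c=p["color"][65:190,75:265,::-1];cv2.imwrite("pics/w2c.png",cv2.convertScaleAbs(cv2.resize(c,None,fx=4,fy=4,interpolation=cv2.INTER_CUBIC),alpha=1.5,beta=20))
E
```

```text
bow [0.5619 0.3071 0.128 ] [0.4813 0.3113 0.128 ] [0.5629 0.2997 0.102 ] [0.4792 0.3025 0.102 ] mid [0.5213 0.3051 0.115 ] len 0.08067472413743325
bow yaw 0.052842259370060304
stand [[0.5938 0.3283 0.06  ]
 [0.4426 0.3402 0.06  ]
 [0.5807 0.0999 0.06  ]
 [0.4331 0.1087 0.06  ]] 0.0573 0.0413 mid [0.5125 0.2193 0.06  ]
dock [[ 0.5731 -0.0097  0.06  ]
 [ 0.4157 -0.0065  0.06  ]] [ 0.4944 -0.0081  0.06  ] 0.15746093525935795
[[ 0.5547 -0.0862  0.078 ]
 [ 0.552  -0.1465  0.078 ]
 [ 0.5485 -0.207   0.078 ]] [[ 0.4285 -0.082   0.078 ]
 [ 0.4263 -0.1406  0.078 ]
 [ 0.4241 -0.2003  0.078 ]] 0.0515 0.0373
gap [0.0125 0.1124 0.    ]
```

View pics/w2c.png

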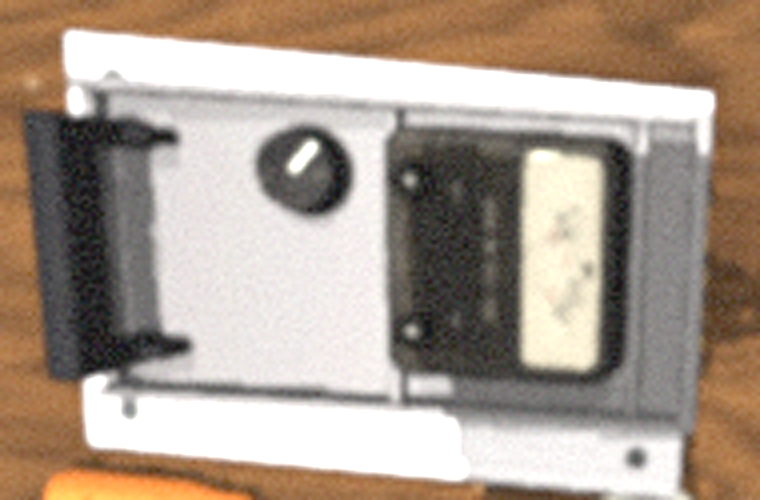

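```bash
python3 - <<'E'
from h import *
p=np.load("w2.npy",allow_pickle=True).item()
g=lambda x,y,z:atz(p,(x/4+75,y/4+65),z)
yaw=lambda d:round(np.arctan2(-d[0],-d[1]),4)
print("tray top inner",yaw(g(640,122,.075)-g(105,95,.075)),"bottom",yaw(g(680,425,.075)-g(110,390,.075)))
go([.5215,.306,.19],[-.044,-.999])
E
```

```text
tray top inner 0.0227 bottom 0.0335
slide [  49.8 -205.3  172.7] ang [-0.91  0.04  4.03] rows>= 6.5
```

>>> jog_arm(moves=[{"fingers": 0, "slide": [50, -205, 173], "angular": [-0.9, 0, 4]}, {"fingers": 0, "slide": [50, -205, 173], "angular": [-0.9, 0, 4]}, {"fingers": 0, "slide": [50, -205, 173], "angular": [-0.9, 0, 4]}, {"fingers": 0, "slide": [50, -205, 173], "angular": [-0.9, 0, 4]}, {"fingers": 0, "slide": [50, -205, 173], "angular": [-0.9, 0, 4]}, {"fingers": 0, "slide": [50, -205, 173], "angular": [-0.9, 0, 4]}, {"fingers": 0, "slide": [50, -205, 173], "angular": [-0.9, 0, 4]}, {"fingers": 0, "slide": [50, -205, 173], "angular": [-0.9, 0, 4]}, {"fingers": 0, "slide": [50, -205, 173], "angular": [-0.9, 0, 4]}, {"fingers": 0, "slide": [50, -205, 173], "angular": [-0.9, 0, 4]}])

```text
clock: 5.5
tcp_pos: [0.518, 0.0979, 0.2125]
orientation: [-0.016, 1.0, 0.009, -0.001]
wrist_force: [0.3, 0.0, -0.5]
finger_gap: 0.0856
grip_force: 0.0
```

```bash
python3 - <<'E'
from h import *
np.set_printoptions(precision=4,suppress=True)
s=get_state();print(s["clock"],s["tcp_pos"],s["orientation"],np.abs(s["qvel"]).max())
p=shot("wrist");save(p,"w3.png",k=1.56)
np.save("w3.npy",{k:p[k] for k in("color","fovy","cx","cy","T")},allow_pickle=True)
for r in tip_of("tray_grip",p)[:2]: print(round(r["p"],2),np.round(r["point"],1),atz(p,r["point"],.115))
go([.5215,.306,.107],[-.044,-.999])
E
```

```text
5.5 [0.518  0.0979 0.2125] [-0.0161  0.9998  0.0087 -0.0009] 0.1436772226070813
0.89 [ 10. 184.] [0.5235 0.3063 0.115 ]
slide [   7.7 -204.5  111.9] ang [-1.84  0.21  3.53] rows>= 5.6
```

View pics/w3.png

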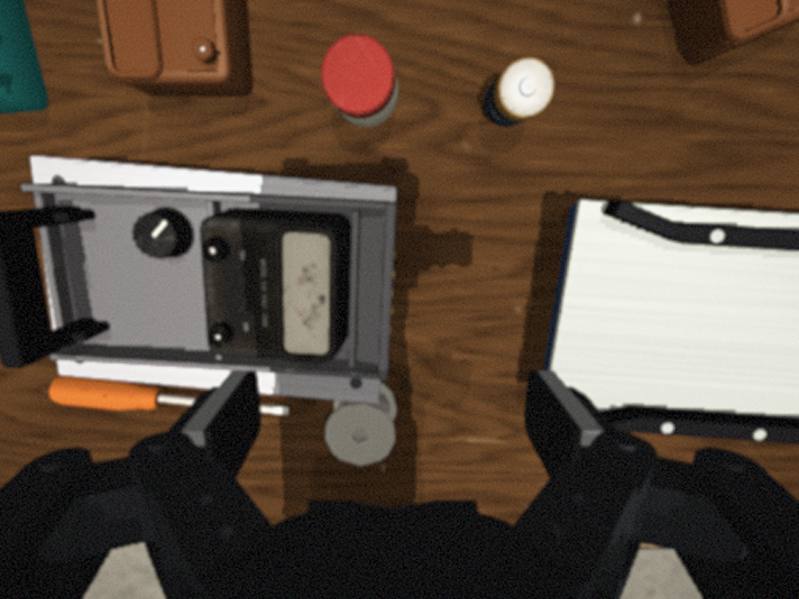

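The wrist picture shows the tray from the right. The bow is at the left edge (20,290), clear of the fingers. The arm did not go farther left, so I suspect the last joint's range and will check it.

```bash
python3 - <<'E'
from h import *
print(np.round(get_state()["joint_pos"],3)); go([.5,.0979,.26],[0.044,.999])
p=np.load("w3.npy",allow_pickle=True).item();k=1.56
g=lambda x,y,z:atz(p,(x/k,y/k),z)
yaw=lambda d:round(np.arctan2(-d[0],-d[1]),4)
print("front wall top",g(396,190,.088),g(388,370,.088),"side far",yaw(g(395,205,.088)-g(25,187,.088)),"bow front bottom edge? rt/rb",g(48,218,.128))
print("dock entry",g(578,199,.06),g(548,372,.06))
E
```

```text
[ 0.017  0.231 -0.139  1.204  0.032  3.141]
slide [-17.8  -1.8 -47.7] ang [  -0.32   -2.84 -176.45] rows>= 24.6
front wall top [0.57782703 0.10083738 0.088     ] [0.4686711  0.10365317 0.088     ] side far 0.0281 bow front bottom edge? rt/rb [0.56254247 0.27033791 0.128     ]
dock entry [ 0.5736891  -0.01042353  0.06      ] [ 0.45791221 -0.00506393  0.06      ]
```

>>> jog_arm(moves=[{"fingers": 0, "slide": [0, 0, -10], "angular": [0, 0, -7]}, {"fingers": 0, "slide": [0, -10, -10], "angular": [0, 0, -14]}, {"fingers": 0, "slide": [0, -30, -10], "angular": [0, 0, -21]}, {"fingers": 0, "slide": [0, -55, -10], "angular": [0, 0, -28]}, {"fingers": 0, "slide": [0, -80, -10], "angular": [0, 0, -35]}, {"fingers": 0, "slide": [0, -105, -10], "angular": [0, 0, -42]}, {"fingers": 0, "slide": [0, -130, -10], "angular": [0, 0, -49]}, {"fingers": 0, "slide": [0, -155, -10], "angular": [0, 0, -56]}, {"fingers": 0, "slide": [0, -180, -10], "angular": [0, 0, -63]}, {"fingers": 0, "slide": [0, -200, -10], "angular": [0, 0, -70]}])

```text
clock: 6.43
tcp_pos: [0.5144, 0.2994, 0.2304]
orientation: [-0.014, 0.812, 0.583, 0.009]
wrist_force: [-0.9, 0.4, 0.6]
finger_gap: 0.0855
grip_force: 0.0
```

>>> jog_arm(moves=[{"fingers": 0, "slide": [0, 0, 0], "angular": [0, 0, -70]}, {"fingers": 0, "slide": [0, 0, 0], "angular": [0, 0, -70]}, {"fingers": 0, "slide": [0, 0, 0], "angular": [0, 0, -70]}, {"fingers": 0, "slide": [0, 0, 0], "angular": [0, 0, -70]}, {"fingers": 0, "slide": [0, 0, 0], "angular": [0, 0, -70]}, {"fingers": 0, "slide": [0, 0, 0], "angular": [0, 0, -70]}, {"fingers": 0, "slide": [0, 0, 0], "angular": [0, 0, -70]}, {"fingers": 0, "slide": [0, 0, 0], "angular": [0, 0, -70]}, {"fingers": 0, "slide": [0, 0, 0], "angular": [0, 0, -70]}, {"fingers": 0, "slide": [0, 0, 0], "angular": [0, 0, -70]}])

```text
clock: 7.27
tcp_pos: [0.5146, 0.2976, 0.2303]
orientation: [-0.006, 0.331, 0.944, 0.015]
wrist_force: [-0.2, 0.2, -0.6]
finger_gap: 0.0854
grip_force: 0.0
```

```bash
python3 - <<'E'
from h import *
print(np.round(get_state()["joint_pos"],3),get_state()["tcp_pos"]); go([.5225,.306,.185],[0.03,.999])
E
```

```text
[0.374 0.343 0.058 1.275 0.031 1.049] [0.51461648 0.29760613 0.23030911]
slide [-1.9 10.3 45.6] ang [  1.77  -0.72 -36.92] rows>= 5.2
```

>>> jog_arm(moves=[{"fingers": 0, "slide": [-2, 10, 46], "angular": [1.8, -0.7, -36.9]}, {"fingers": 0, "slide": [-2, 10, 46], "angular": [1.8, -0.7, -36.9]}, {"fingers": 0, "slide": [-2, 10, 46], "angular": [1.8, -0.7, -36.9]}, {"fingers": 0, "slide": [-2, 10, 46], "angular": [1.8, -0.7, -36.9]}, {"fingers": 0, "slide": [-2, 10, 46], "angular": [1.8, -0.7, -36.9]}, {"fingers": 0, "slide": [-2, 10, 46], "angular": [1.8, -0.7, -36.9]}, {"fingers": 0, "slide": [-2, 10, 46], "angular": [1.8, -0.7, -36.9]}, {"fingers": 0, "slide": [-2, 10, 46], "angular": [1.8, -0.7, -36.9]}])

```text
clock: 7.93
tcp_pos: [0.5223, 0.3056, 0.1841]
orientation: [-0.001, 0.02, 1.0, -0.0]
wrist_force: [-0.0, -0.3, 0.1]
finger_gap: 0.0854
grip_force: 0.0
```

```bash
python3 - <<'E'
from h import *
np.set_printoptions(precision=4,suppress=True)
p=shot("wrist");save(p,"w4.png",k=1.56);s=get_state()
print(s["tcp_pos"],np.abs(s["qvel"]).max())
for r in tip_of("tray_grip",p)[:2]: print(round(r["p"],2),np.round(r["point"],1),atz(p,r["point"],.115))
np.save("w4.npy",{k:p[k] for k in("color","fovy","cx","cy","T")},allow_pickle=True)
go([.5225,.306,.107],[0.03,.999])
E
```

```text
[0.5223 0.3055 0.1841] 0.006860061476411224
0.56 [253.2 209.3] [0.5219 0.3071 0.115 ]
0.44 [107.1 195.3] [0.507  0.2008 0.115 ]
slide [-0.3  0.6 77. ] ang [-0.04 -0.08 -0.49] rows>= 1.8
```

View pics/w4.png

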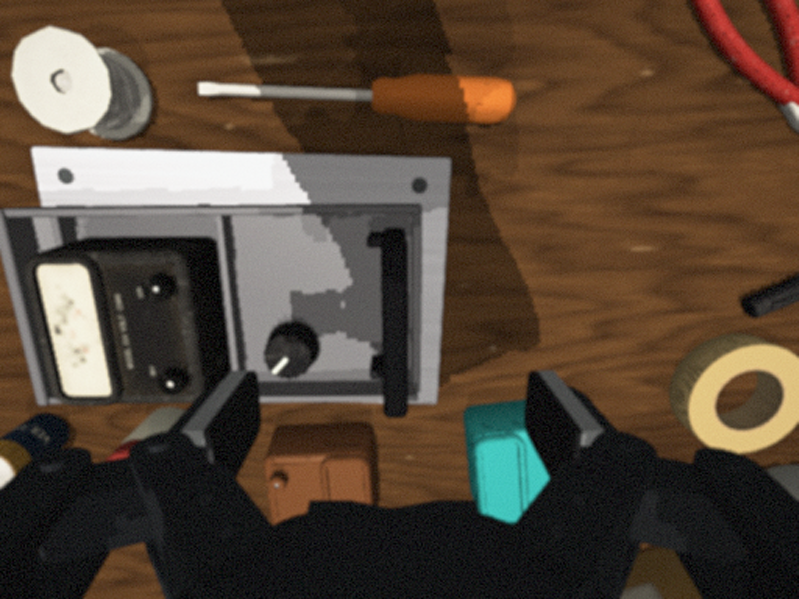

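The wrist picture shows the bow upright between the fingers: columns 383 to 408, rows 229 to 415, and the finger midline at column 393. It is well centred.

>>> jog_arm(moves=[{"fingers": 0, "slide": [0, 1, 40], "angular": [0, 0, 0]}, {"fingers": 0, "slide": [0, 1, 65], "angular": [0, 0, 0]}, {"fingers": 0, "slide": [0, 1, 77], "angular": [0, 0, 0]}, {"fingers": 0, "slide": [0, 1, 77], "angular": [0, 0, 0]}, {"fingers": 0, "slide": [0, 1, 77], "angular": [0, 0, 0]}])

```text
clock: 8.45
tcp_pos: [0.5216, 0.3061, 0.1063]
orientation: [-0.002, 0.019, 1.0, -0.001]
wrist_force: [-0.2, 0.3, 0.6]
finger_gap: 0.0852
grip_force: 0.0
```

>>> jog_arm(squeeze=60, moves=[{"fingers": 0.6, "slide": [0, 0, 0], "angular": [0, 0, 0]}, {"fingers": 0.7, "slide": [0, 0, 0], "angular": [0, 0, 0]}, {"fingers": 0.8, "slide": [0, 0, 0], "angular": [0, 0, 0]}, {"fingers": 0.9, "slide": [0, 0, 0], "angular": [0, 0, 0]}, {"fingers": 1, "slide": [0, 0, 0], "angular": [0, 0, 0]}, {"fingers": 1, "slide": [0, 0, 0], "angular": [0, 0, 0]}, {"fingers": 1, "slide": [0, 0, 0], "angular": [0, 0, 0]}, {"fingers": 1, "slide": [0, 0, 0], "angular": [0, 0, 0]}])

```text
clock: 9.12
tcp_pos: [0.5224, 0.3066, 0.1072]
orientation: [-0.0, 0.018, 1.0, -0.0]
wrist_force: [-0.2, 0.2, 4.0]
finger_gap: 0.0112
grip_force: 59.3
```

```bash
cat > st.py <<'E'
from h import *
np.set_printoptions(precision=4,suppress=True)
s=get_state();T=pose(s)
print(s["clock"],"tcp",s["tcp_pos"],"F",s["wrist_force"],"M",s["ft_torque"],"gap",s["finger_gap"],s["grip_force"],"yaw",np.arctan2(T[0,1],T[1,1]),"tilt",T[:2,2],"v",np.abs(s["qvel"]).max())
x,y,z=s["tcp_pos"];print("off centre line (mm,+x)",1e3*(x-(.4919+.0445*(y+.0835))),"tray origin dock x (mm)",-1e3*(y+.0083)+85)
E
python3 st.py; python3 - <<'E'
from h import *
p=np.load("w4.npy",allow_pickle=True).item();k=1.56
g=lambda x,y,z:atz(p,(x/k,y/k),z)
print(g(395,229,.128),g(396,415,.128))
E
```

```text
9.1167 tcp [0.5224 0.3066 0.1072] F [-0.1847  0.181   3.9937] M [0.0298 0.0522 0.1361] gap 0.011243607461765445 59.330466985702515 yaw 0.03633868392022165 tilt [-0.0009 -0.0004] v 0.0022553978856575513
off centre line (mm,+x) 13.092317731736024 tray origin dock x (mm) -229.88512411427075
[0.47453708 0.3087877  0.128     ] [0.56139028 0.30600965 0.128     ]
```

>>> jog_arm(squeeze=100, moves=[{"fingers": 1, "slide": [0, 0, 0], "angular": [0, 0, 0]}, {"fingers": 1, "slide": [0, -2, 0], "angular": [0, 0, 0]}, {"fingers": 1, "slide": [0.5, -6, 0], "angular": [0, 0, 0]}, {"fingers": 1, "slide": [1, -11, 0], "angular": [0, 0, 0.1]}, {"fingers": 1, "slide": [2, -16, 0], "angular": [0, 0, 0.2]}, {"fingers": 1, "slide": [3, -21, 0], "angular": [0, 0, 0.3]}, {"fingers": 1, "slide": [4, -26, 0], "angular": [0, 0, 0.4]}, {"fingers": 1, "slide": [5, -31, 0], "angular": [0, 0, 0.5]}, {"fingers": 1, "slide": [6, -36, 0], "angular": [0, 0, 0.5]}, {"fingers": 1, "slide": [7, -40, 0], "angular": [0, 0, 0.5]}])

```text
clock: 9.95
tcp_pos: [0.5143, 0.2675, 0.1073]
orientation: [-0.0, 0.022, 1.0, 0.001]
wrist_force: [1.1, 4.9, 2.5]
finger_gap: 0.0107
grip_force: 98.6
```

```bash
python3 st.py
```

```text
9.95 tcp [0.5143 0.2675 0.1073] F [1.0869 4.8625 2.4677] M [ 1.1927 -0.2338  0.0043] gap 0.010709501588018871 98.60311388969421 yaw 0.0447558764875019 tilt [-0.      0.0019] v 0.0922659072188361
off centre line (mm,+x) 6.7785498563078805 tray origin dock x (mm) -190.83397652913862
```

>>> jog_arm(moves=[{"fingers": 1, "slide": [0.6, -5, 0], "angular": [0.05, 0, 0]}, {"fingers": 1, "slide": [1.2, -10, 0], "angular": [0.1, 0, 0]}, {"fingers": 1, "slide": [1.8, -15, 0], "angular": [0.15, 0, 0]}, {"fingers": 1, "slide": [2.4, -20, 0], "angular": [0.2, 0, 0]}, {"fingers": 1, "slide": [3, -25, 0], "angular": [0.2, 0, 0]}, {"fingers": 1, "slide": [3.5, -30, 0], "angular": [0.2, 0, 0]}, {"fingers": 1, "slide": [4, -35, 0], "angular": [0.2, 0, 0]}, {"fingers": 1, "slide": [4.4, -40, 0], "angular": [0.2, 0, 0]}, {"fingers": 1, "slide": [4.8, -45, 0], "angular": [0.2, 0, 0]}, {"fingers": 1, "slide": [4.8, -50, 0], "angular": [0.2, 0, 0]}])

```text
clock: 10.78
tcp_pos: [0.5069, 0.218, 0.1073]
orientation: [-0.0, 0.022, 1.0, -0.001]
wrist_force: [0.5, 5.6, 3.3]
finger_gap: 0.0106
grip_force: 98.7
```

```bash
python3 st.py
```

```text
10.7833 tcp [0.5069 0.218  0.1073] F [0.5317 5.6473 3.2693] M [ 1.4783 -0.0261  0.058 ] gap 0.010618175478543535 98.66033792495728 yaw 0.044539771328561635 tilt [-0.0008 -0.001 ] v 0.10634398058445169
off centre line (mm,+x) 1.5648303123544371 tray origin dock x (mm) -141.34073603478996
```

>>> jog_arm(moves=[{"fingers": 1, "slide": [0, -5, 0], "angular": [0, 0, 0]}, {"fingers": 1, "slide": [0, -10, 0], "angular": [0, 0, 0]}, {"fingers": 1, "slide": [0, -15, 0], "angular": [0, 0, 0]}, {"fingers": 1, "slide": [0, -20, 0], "angular": [0, 0, 0]}, {"fingers": 1, "slide": [0, -25, 0], "angular": [0, 0, 0]}, {"fingers": 1, "slide": [0, -30, 0], "angular": [0, 0, 0]}, {"fingers": 1, "slide": [0, -34, 0], "angular": [0, 0, 0]}, {"fingers": 1, "slide": [0, -38, 0], "angular": [0, 0, 0]}])

```text
clock: 11.45
tcp_pos: [0.505, 0.1799, 0.1073]
orientation: [-0.001, 0.022, 1.0, -0.001]
wrist_force: [0.7, 5.5, 3.3]
finger_gap: 0.0107
grip_force: 98.6
```

```bash
python3 st.py; python3 - <<'E'
from h import *
a=shot("scene");b=shot("top")
A=cv2.resize(a["color"][130:270,180:370,::-1],(780,575),interpolation=cv2.INTER_CUBIC)
cv2.imwrite("pics/s5.png",A)
E
```

```text
11.45 tcp [0.505  0.1799 0.1073] F [0.7052 5.4851 3.3139] M [ 1.4773 -0.1736 -0.01  ] gap 0.01068661267427787 98.59360814094543 yaw 0.04475289586473553 tilt [-0.0013 -0.0012] v 0.08651132298589635
off centre line (mm,+x) 1.3685458826844243 tray origin dock x (mm) -103.21988997600397
```

View pics/s5.png

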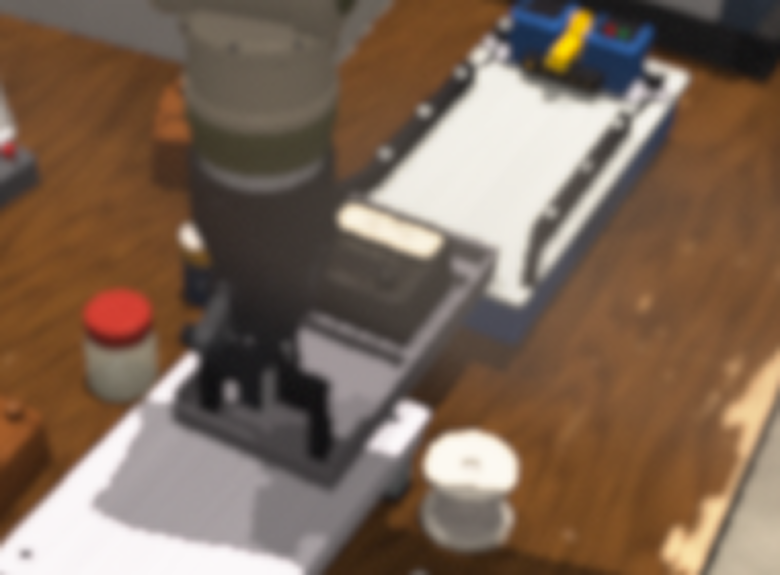

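The scene crop shows the tray bridging the gap level. Its front wall is above the dock entry at (495,265), between the flared rails, with the tail on the stand at (330,480).

>>> jog_arm(moves=[{"fingers": 1, "slide": [0, -4, 0], "angular": [0, 0, 0]}, {"fingers": 1, "slide": [0, -8, 0], "angular": [0, 0, 0]}, {"fingers": 1, "slide": [0, -12, 0], "angular": [0, 0, 0]}, {"fingers": 1, "slide": [0, -16, 0], "angular": [0, 0, 0]}, {"fingers": 1, "slide": [0, -20, 0], "angular": [0, 0, 0]}, {"fingers": 1, "slide": [0, -24, 0], "angular": [0, 0, 0]}, {"fingers": 1, "slide": [0, -28, 0], "angular": [0, 0, 0]}, {"fingers": 1, "slide": [0, -32, 0], "angular": [0, 0, 0]}])

```text
clock: 12.22
tcp_pos: [0.5035, 0.1478, 0.1073]
orientation: [-0.001, 0.022, 1.0, -0.001]
wrist_force: [0.9, 6.7, 4.4]
finger_gap: 0.0106
grip_force: 98.8
```

```bash
python3 st.py
```

```text
12.2167 tcp [0.5035 0.1478 0.1073] F [0.8638 6.7275 4.3813] M [ 1.2324 -0.0641 -0.0135] gap 0.010607270091627341 98.81698966026306 yaw 0.04444260339041492 tilt [-0.0014 -0.0027] v 0.09045467736259101
off centre line (mm,+x) 1.2801950903083004 tray origin dock x (mm) -71.09037466114285
```

>>> jog_arm(moves=[{"fingers": 1, "slide": [0, -4, 0], "angular": [0, 0, 0]}, {"fingers": 1, "slide": [0, -8, 0], "angular": [0, 0, 0]}, {"fingers": 1, "slide": [0, -12, 0], "angular": [0, 0, 0]}, {"fingers": 1, "slide": [0, -16, 0], "angular": [0, 0, 0]}, {"fingers": 1, "slide": [0, -20, 0], "angular": [0, 0, 0]}, {"fingers": 1, "slide": [0, -24, 0], "angular": [0, 0, 0]}])

```text
clock: 12.72
tcp_pos: [0.5022, 0.1237, 0.1073]
orientation: [-0.001, 0.022, 1.0, -0.001]
wrist_force: [-0.1, 6.2, 4.3]
finger_gap: 0.0108
grip_force: 98.8
```

```bash
python3 st.py
```

```text
12.7167 tcp [0.5022 0.1237 0.1073] F [-0.1342  6.1737  4.3231] M [ 1.215  -0.0739  0.0365] gap 0.01081693628244199 98.75622510910034 yaw 0.04445983084555699 tilt [-0.0018 -0.0028] v 0.09382547708805088
off centre line (mm,+x) 1.0813843461214834 tray origin dock x (mm) -47.04402966378427
```

>>> jog_arm(moves=[{"fingers": 1, "slide": [0, -4, 0], "angular": [0, 0, 0]}, {"fingers": 1, "slide": [0, -8, 0], "angular": [0, 0, 0]}, {"fingers": 1, "slide": [0, -12, 0], "angular": [0, 0, 0]}, {"fingers": 1, "slide": [0, -16, 0], "angular": [0, 0, 0]}, {"fingers": 1, "slide": [0, -20, 0], "angular": [0, 0, 0]}, {"fingers": 1, "slide": [0, -24, 0], "angular": [0, 0, 0]}, {"fingers": 1, "slide": [0, -28, 0], "angular": [0, 0, 0]}])

```text
clock: 13.3
tcp_pos: [0.5008, 0.0957, 0.1073]
orientation: [-0.001, 0.022, 1.0, -0.001]
wrist_force: [0.9, 6.9, 3.7]
finger_gap: 0.0105
grip_force: 98.7
```

```bash
python3 st.py
```

```text
13.3 tcp [0.5008 0.0957 0.1073] F [0.8972 6.9154 3.7014] M [ 1.1722 -0.1486  0.0579] gap 0.010470339389193997 98.71304154396057 yaw 0.04451497559846745 tilt [-0.0022 -0.0029] v 0.09540084058642137
off centre line (mm,+x) 0.9112595554057745 tray origin dock x (mm) -19.006956570500932
```

>>> jog_arm(moves=[{"fingers": 1, "slide": [0, -4, 0], "angular": [0, 0, 0]}, {"fingers": 1, "slide": [0, -8, 0], "angular": [0, 0, 0]}, {"fingers": 1, "slide": [0, -12, 0], "angular": [0, 0, 0]}, {"fingers": 1, "slide": [0, -16, 0], "angular": [0, 0, 0]}, {"fingers": 1, "slide": [0, -20, 0], "angular": [0, 0, 0]}])

```text
clock: 13.72
tcp_pos: [0.4997, 0.0749, 0.1071]
orientation: [-0.001, 0.023, 1.0, -0.002]
wrist_force: [0.4, 4.5, 0.2]
finger_gap: 0.0102
grip_force: 98.3
```

```bash
python3 st.py
```

```text
13.7167 tcp [0.4997 0.0749 0.1071] F [0.357  4.505  0.2081] M [ 0.8676 -0.0956 -0.0515] gap 0.010238955502003237 98.29025387763977 yaw 0.045062066274121994 tilt [-0.0028 -0.0042] v 0.09956280683729044
off centre line (mm,+x) 0.7139890810581306 tray origin dock x (mm) 1.7987550531823189
```

>>> jog_arm(moves=[{"fingers": 1, "slide": [0, -4, -0.2], "angular": [-0.05, 0, 0]}, {"fingers": 1, "slide": [0, -8, -0.4], "angular": [-0.1, 0, 0]}, {"fingers": 1, "slide": [0, -12, -0.6], "angular": [-0.15, 0, 0]}, {"fingers": 1, "slide": [0, -16, -0.8], "angular": [-0.2, 0, 0]}, {"fingers": 1, "slide": [0, -20, -0.9], "angular": [-0.25, 0, 0]}, {"fingers": 1, "slide": [0, -24, -1.1], "angular": [-0.3, 0, 0]}, {"fingers": 1, "slide": [0, -28, -1.2], "angular": [-0.35, 0, 0]}, {"fingers": 1, "slide": [0, -32, -1.4], "angular": [-0.4, 0, 0]}, {"fingers": 1, "slide": [0, -36, -1.4], "angular": [-0.4, 0, 0]}])

```text
clock: 14.47
tcp_pos: [0.4982, 0.0387, 0.1088]
orientation: [-0.001, 0.023, 1.0, 0.001]
wrist_force: [-0.2, 2.0, -3.4]
finger_gap: 0.0105
grip_force: 97.6
```

```bash
python3 st.py
```

```text
14.4667 tcp [0.4982 0.0387 0.1088] F [-0.2289  1.9963 -3.4457] M [ 0.7019 -0.0488  0.0079] gap 0.010493627734572204 97.6467490196228 yaw 0.04536061013495002 tilt [-0.0021  0.0027] v 0.09590133070331328
off centre line (mm,+x) 0.9121792817978758 tray origin dock x (mm) 38.02201419979207
```

>>> jog_arm(moves=[{"fingers": 1, "slide": [0, -4.5, 0], "angular": [0, 0, 0]}, {"fingers": 1, "slide": [0, -9, 0], "angular": [0, 0, 0]}, {"fingers": 1, "slide": [0, -13.5, 0], "angular": [0, 0, 0]}, {"fingers": 1, "slide": [0, -18, 0], "angular": [0, 0, 0]}, {"fingers": 1, "slide": [0, -22.5, 0], "angular": [0, 0, 0]}, {"fingers": 1, "slide": [0, -27, 0], "angular": [0, 0, 0]}, {"fingers": 1, "slide": [0, -31.5, 0], "angular": [0, 0, 0]}, {"fingers": 1, "slide": [0, -36, 0], "angular": [0, 0, 0]}, {"fingers": 1, "slide": [0, -40, 0], "angular": [0, 0, 0]}, {"fingers": 1, "slide": [0, -44, 0], "angular": [0, 0, 0]}])

```text
clock: 15.3
tcp_pos: [0.4965, -0.0052, 0.1089]
orientation: [-0.001, 0.023, 1.0, 0.001]
wrist_force: [-0.1, 2.0, -3.0]
finger_gap: 0.0106
grip_force: 97.8
```

```bash
python3 st.py
```

```text
15.3 tcp [ 0.4965 -0.0052  0.1089] F [-0.0731  1.9719 -2.9716] M [ 0.611  -0.0754 -0.0056] gap 0.010553745293350505 97.84446358680725 yaw 0.045261550139758855 tilt [-0.0016  0.0026] v 0.09647286129742277
off centre line (mm,+x) 1.0714296989717265 tray origin dock x (mm) 81.94285333350759
```

>>> jog_arm(moves=[{"fingers": 1, "slide": [0, -2, 0], "angular": [0, 0, 0]}, {"fingers": 1, "slide": [0, -4, 0], "angular": [0, 0, 0]}, {"fingers": 1, "slide": [0, -6, 0], "angular": [0, 0, 0]}, {"fingers": 1, "slide": [0, -8, 0], "angular": [0, 0, 0]}, {"fingers": 1, "slide": [0, -10, 0], "angular": [0, 0, 0]}, {"fingers": 1, "slide": [0, -12, 0], "angular": [0, 0, 0]}, {"fingers": 1, "slide": [0, -14, 0], "angular": [0, 0, 0]}])

```text
clock: 15.88
tcp_pos: [0.4958, -0.0189, 0.1088]
orientation: [-0.001, 0.023, 1.0, 0.001]
wrist_force: [0.2, 2.2, -3.3]
finger_gap: 0.0105
grip_force: 97.9
```

```bash
python3 st.py
```

```text
15.8833 tcp [ 0.4958 -0.0189  0.1088] F [ 0.1721  2.1559 -3.3427] M [ 0.5802 -0.0432 -0.0261] gap 0.010531480168690287 97.9355800151825 yaw 0.0450361534478138 tilt [-0.0016  0.0026] v 0.04710767533989022
off centre line (mm,+x) 1.0720200211188913 tray origin dock x (mm) 95.6319457123654
```

>>> jog_arm(moves=[{"fingers": 1, "slide": [0, -2, 0], "angular": [0, 0, 0]}, {"fingers": 1, "slide": [0, -4, 0], "angular": [0, 0, 0]}, {"fingers": 1, "slide": [0, -6, 0], "angular": [0, 0, 0]}])

```text
clock: 16.13
tcp_pos: [0.4956, -0.025, 0.1088]
orientation: [-0.001, 0.023, 1.0, 0.001]
wrist_force: [-0.1, 1.6, -2.9]
finger_gap: 0.0103
grip_force: 97.9
```

```bash
python3 st.py
```

```text
16.1333 tcp [ 0.4956 -0.025   0.1088] F [-0.1009  1.5581 -2.8964] M [ 0.6237 -0.0255  0.0487] gap 0.010306687506748636 97.89911270141602 yaw 0.0451685357802534 tilt [-0.0016  0.0026] v 0.048453612916024034
off centre line (mm,+x) 1.0569319129711263 tray origin dock x (mm) 101.68085315784657
```

>>> jog_arm(moves=[{"fingers": 1, "slide": [0, -1.5, 0], "angular": [0, 0, 0]}, {"fingers": 1, "slide": [0, -3, 0], "angular": [0, 0, 0]}, {"fingers": 1, "slide": [0, -4.5, 0], "angular": [0, 0, 0]}])

```text
clock: 16.38
tcp_pos: [0.4953, -0.0292, 0.1088]
orientation: [-0.001, 0.023, 1.0, 0.002]
wrist_force: [1.1, 3.6, -2.5]
finger_gap: 0.0105
grip_force: 98.0
```

```bash
python3 st.py
```

```text
16.3833 tcp [ 0.4953 -0.0292  0.1088] F [ 1.1334  3.6131 -2.4681] M [ 0.8798 -0.0763  0.0074] gap 0.010477882755735007 98.0041229724884 yaw 0.04509113824739404 tilt [-0.0016  0.0032] v 0.03634984089900771
off centre line (mm,+x) 1.0335781019250034 tray origin dock x (mm) 105.91500219907687
```

>>> jog_arm(moves=[{"fingers": 1, "slide": [0, 0, 0.4], "angular": [0.08, 0, 0]}, {"fingers": 1, "slide": [0, 0, 0.8], "angular": [0.15, 0, 0]}, {"fingers": 1, "slide": [0, 0, 0.8], "angular": [0.15, 0, 0]}])

```text
clock: 16.63
tcp_pos: [0.4954, -0.0293, 0.108]
orientation: [-0.001, 0.023, 1.0, -0.0]
wrist_force: [-0.4, 2.9, -2.4]
finger_gap: 0.0108
grip_force: 98.1
```

```bash
python3 st.py
```

```text
16.6333 tcp [ 0.4954 -0.0293  0.108 ] F [-0.4006  2.8894 -2.3566] M [ 0.631  -0.0469 -0.0121] gap 0.010761169122888877 98.05250287055969 yaw 0.04515326280856187 tilt [-0.0017 -0.0003] v 0.002604043232617517
off centre line (mm,+x) 1.0754156336174048 tray origin dock x (mm) 106.01684785538323
```

>>> jog_arm(moves=[{"fingers": 1, "slide": [0, -1, 0], "angular": [0, 0, 0]}, {"fingers": 1, "slide": [0, -2, 0], "angular": [0, 0, 0]}, {"fingers": 1, "slide": [0, -2, 0], "angular": [0, 0, 0]}])

```text
clock: 16.88
tcp_pos: [0.4953, -0.0313, 0.108]
orientation: [-0.001, 0.023, 1.0, 0.0]
wrist_force: [0.1, 4.4, -1.4]
finger_gap: 0.0106
grip_force: 98.0
```

```bash
python3 st.py
```

```text
16.8833 tcp [ 0.4953 -0.0313  0.108 ] F [ 0.1297  4.405  -1.4442] M [ 0.834  -0.0651  0.0486] gap 0.010556824586939151 97.9783308506012 yaw 0.04503955310444575 tilt [-0.0016  0.0002] v 0.0025525936250711027
off centre line (mm,+x) 1.1102686502439951 tray origin dock x (mm) 107.95783938162845
```

>>> jog_arm(moves=[{"fingers": 1, "slide": [0, -1, 0], "angular": [0, 0, 0]}, {"fingers": 1, "slide": [0, -1, 0], "angular": [0, 0, 0]}])

```text
clock: 17.05
tcp_pos: [0.4953, -0.0323, 0.108]
orientation: [-0.001, 0.023, 1.0, 0.0]
wrist_force: [-0.0, 3.5, -1.2]
finger_gap: 0.0109
grip_force: 98.0
```

>>> jog_arm(moves=[{"fingers": 1, "slide": [0, -1, 0], "angular": [0, 0, 0]}, {"fingers": 1, "slide": [0, -1, 0], "angular": [0, 0, 0]}])

```text
clock: 17.22
tcp_pos: [0.4952, -0.0333, 0.108]
orientation: [-0.001, 0.023, 1.0, 0.0]
wrist_force: [0.7, 3.7, -1.4]
finger_gap: 0.0108
grip_force: 98.0
```

>>> jog_arm(moves=[{"fingers": 1, "slide": [0, -1, 0], "angular": [0, 0, 0]}, {"fingers": 1, "slide": [0, -1, 0], "angular": [0, 0, 0]}])

```text
clock: 17.38
tcp_pos: [0.4952, -0.0342, 0.108]
orientation: [-0.001, 0.023, 1.0, 0.0]
wrist_force: [0.3, 5.0, -1.8]
finger_gap: 0.0107
grip_force: 98.1
```

```bash
python3 st.py; python3 - <<'E'
from h import *
a=shot("scene");b=shot("top")
A=cv2.resize(a["color"][120:170,280:350,::-1],(560,400),interpolation=cv2.INTER_CUBIC)
B=cv2.resize(b["color"][180:225,330:395,::-1],(240,166),interpolation=cv2.INTER_CUBIC)
C=np.zeros((400,800,3),np.uint8);C[:,:560]=A;C[:166,560:]=B
cv2.imwrite("pics/s6.png",C)
E
```

```text
17.3833 tcp [ 0.4952 -0.0342  0.108 ] F [ 0.3003  5.0306 -1.8266] M [ 1.0025 -0.1317  0.0658] gap 0.01065623778980723 98.14584374427795 yaw 0.04508746799391964 tilt [-0.0016  0.0004] v 0.003006330346199537
off centre line (mm,+x) 1.0868348995008437 tray origin dock x (mm) 110.87141068533121
```

View pics/s6.png

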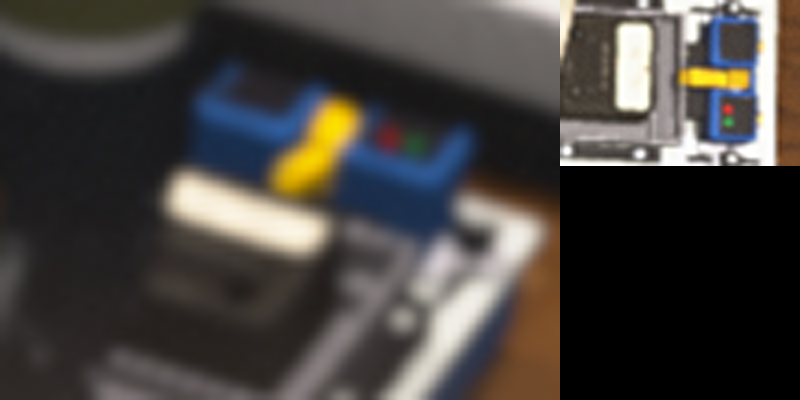

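The crop shows the front wall just under the hook's lifted tip (scene crop (290,185), top crop (682,77)) and only a sliver left before the black block. It has not latched yet.

>>> jog_arm(moves=[{"fingers": 1, "slide": [0, -1, 0], "angular": [0, 0, 0]}, {"fingers": 1, "slide": [0, -1, 0], "angular": [0, 0, 0]}])

```text
clock: 17.65
tcp_pos: [0.4951, -0.0353, 0.108]
orientation: [-0.001, 0.023, 1.0, -0.0]
wrist_force: [0.2, 4.3, -2.2]
finger_gap: 0.011
grip_force: 98.0
```

>>> jog_arm(moves=[{"fingers": 1, "slide": [0, -1, 0], "angular": [0, 0, 0]}, {"fingers": 1, "slide": [0, -1, 0], "angular": [0, 0, 0]}])

```text
clock: 17.82
tcp_pos: [0.4951, -0.0363, 0.108]
orientation: [-0.001, 0.023, 1.0, 0.0]
wrist_force: [0.0, 5.5, -1.8]
finger_gap: 0.0107
grip_force: 98.2
```

>>> jog_arm(moves=[{"fingers": 1, "slide": [0, -1, 0], "angular": [0, 0, 0]}, {"fingers": 1, "slide": [0, -1, 0], "angular": [0, 0, 0]}])

```text
clock: 17.98
tcp_pos: [0.4951, -0.037, 0.108]
orientation: [-0.001, 0.023, 1.0, 0.0]
wrist_force: [0.5, 5.1, -1.8]
finger_gap: 0.0106
grip_force: 98.1
```

>>> jog_arm(moves=[{"fingers": 1, "slide": [0, -1, 0], "angular": [0, 0, 0]}, {"fingers": 1, "slide": [0, -1, 0], "angular": [0, 0, 0]}])

```text
clock: 18.15
tcp_pos: [0.495, -0.038, 0.108]
orientation: [-0.001, 0.023, 1.0, 0.0]
wrist_force: [0.6, 6.2, -2.0]
finger_gap: 0.0103
grip_force: 98.2
```

```bash
python3 st.py
```

```text
18.15 tcp [ 0.495 -0.038  0.108] F [ 0.5535  6.1857 -1.9965] M [ 1.2105 -0.1367  0.0149] gap 0.010302913970607747 98.16162586212158 yaw 0.045009436835469506 tilt [-0.0016  0.0009] v 0.002705107851219774
off centre line (mm,+x) 1.0767536144476453 tray origin dock x (mm) 114.6632274364801
```

>>> jog_arm(moves=[{"fingers": 1, "slide": [0, -1, 0], "angular": [0, 0, 0]}, {"fingers": 1, "slide": [0, -1, 0], "angular": [0, 0, 0]}])

```text
clock: 18.32
tcp_pos: [0.4949, -0.0389, 0.108]
orientation: [-0.001, 0.022, 1.0, 0.001]
wrist_force: [1.2, 6.0, -1.0]
finger_gap: 0.0106
grip_force: 98.2
```

>>> jog_arm(moves=[{"fingers": 1, "slide": [0, -1, 0], "angular": [0, 0, 0]}, {"fingers": 1, "slide": [0, -1, 0], "angular": [0, 0, 0]}])

```text
clock: 18.48
tcp_pos: [0.4949, -0.0398, 0.108]
orientation: [-0.001, 0.022, 1.0, 0.001]
wrist_force: [0.2, 7.1, -0.4]
finger_gap: 0.0107
grip_force: 98.2
```

```bash
python3 st.py; python3 - <<'E'
from h import *
a=shot("scene");b=shot("top")
A=cv2.resize(a["color"][120:170,280:350,::-1],(560,400),interpolation=cv2.INTER_CUBIC)
B=cv2.resize(b["color"][180:225,330:395,::-1],(240,166),interpolation=cv2.INTER_CUBIC)
C=np.zeros((400,800,3),np.uint8);C[:,:560]=A;C[:166,560:]=B
cv2.imwrite("pics/s7.png",C)
# yellow mask centroid/extent in both, against the first shots
for n,f,r in(("scene1.png",a,(280,120,350,170)),("top1.png",b,(330,180,395,225))):
    old=cv2.resize(cv2.imread("pics/"+n),(512,384),interpolation=cv2.INTER_AREA)
    for im in(old,f["color"][:,:,::-1]):
        c=cv2.cvtColor(np.ascontiguousarray(im[r[1]:r[3],r[0]:r[2]]),cv2.COLOR_BGR2HSV);m=cv2.inRange(c,(20,150,120),(32,255,255));ys,xs=np.nonzero(m)
        print(n,len(xs),xs.min()+r[0],xs.max()+r[0],ys.min()+r[1],ys.max()+r[1],np.round([xs.mean()+r[0],ys.mean()+r[1]],2))
E
```

```text
18.4833 tcp [ 0.4949 -0.0398  0.108 ] F [ 0.2376  7.0536 -0.4025] M [ 1.3315 -0.1248  0.0271] gap 0.01065228101408046 98.19781422615051 yaw 0.044875227836652196 tilt [-0.0016  0.0012] v 0.002311946863932021
off centre line (mm,+x) 1.0555750600593772 tray origin dock x (mm) 116.48846740230941
scene1.png 72 313 323 133 146 [318.28 139.85]
scene1.png 60 314 324 133 143 [319.13 138.45]
top1.png 74 361 379 199 203 [370.53 200.65]
top1.png 85 363 380 198 203 [371.62 200.81]
```

```bash
cat > hk.py <<'E'
from h import *
import subprocess
exec(open("st.py").read().split("\n",1)[1])
for n,r in(("scene",(280,120,350,170)),("top",(330,180,395,225))):
    im=read_camera(n)["color"][:,:,::-1];c=cv2.cvtColor(np.ascontiguousarray(im[r[1]:r[3],r[0]:r[2]]),cv2.COLOR_BGR2HSV)
    ys,xs=np.nonzero(cv2.inRange(c,(20,150,120),(32,255,255)))
    print(n,len(xs),xs.min()+r[0],xs.max()+r[0],ys.min()+r[1],ys.max()+r[1],np.round([xs.mean()+r[0],ys.mean()+r[1]],2))
E
```

>>> jog_arm(moves=[{"fingers": 1, "slide": [0, -1, 0], "angular": [0, 0, 0]}, {"fingers": 1, "slide": [0, -1, 0], "angular": [0, 0, 0]}, {"fingers": 1, "slide": [0, -1, 0], "angular": [0, 0, 0]}])

```text
clock: 18.83
tcp_pos: [0.4949, -0.0407, 0.108]
orientation: [-0.001, 0.022, 1.0, 0.001]
wrist_force: [0.6, 7.0, -0.6]
finger_gap: 0.0105
grip_force: 98.2
```

```bash
python3 hk.py
```

```text
18.8333 tcp [ 0.4949 -0.0407  0.108 ] F [ 0.5927  6.9627 -0.5995] M [ 1.3927 -0.1127 -0.0325] gap 0.010531689779693043 98.21434020996094 yaw 0.04479383133140966 tilt [-0.0015  0.0014] v 0.002313458638379237
off centre line (mm,+x) 1.060907254878729 tray origin dock x (mm) 117.38394233833566
scene 60 314 324 133 143 [319.2  138.32]
top 85 362 380 198 203 [371.58 200.74]
```

>>> jog_arm(moves=[{"fingers": 1, "slide": [0, -1, 0], "angular": [0, 0, 0]}, {"fingers": 1, "slide": [0, -1, 0], "angular": [0, 0, 0]}, {"fingers": 1, "slide": [0, -1, 0], "angular": [0, 0, 0]}])

```text
clock: 19.18
tcp_pos: [0.4948, -0.0416, 0.108]
orientation: [-0.001, 0.022, 1.0, 0.001]
wrist_force: [-0.3, 8.2, -1.2]
finger_gap: 0.0104
grip_force: 98.2
```

```bash
python3 hk.py
```

```text
19.1833 tcp [ 0.4948 -0.0416  0.108 ] F [-0.2581  8.1733 -1.2206] M [ 1.4688 -0.1415  0.0598] gap 0.010405975802967957 98.23079109191895 yaw 0.044704105486495255 tilt [-0.0015  0.0016] v 0.001746800846555423
off centre line (mm,+x) 1.0481970472752677 tray origin dock x (mm) 118.25839211190616
scene 60 314 324 133 143 [319.2  138.32]
top 85 362 380 198 203 [371.66 200.8 ]
```

>>> jog_arm(moves=[{"fingers": 1, "slide": [0, -1, 0], "angular": [0, 0, 0]}, {"fingers": 1, "slide": [0, -1, 0], "angular": [0, 0, 0]}, {"fingers": 1, "slide": [0, -1, 0], "angular": [0, 0, 0]}])

```text
clock: 19.53
tcp_pos: [0.4948, -0.0425, 0.108]
orientation: [-0.001, 0.022, 1.0, 0.001]
wrist_force: [0.3, 7.1, -0.2]
finger_gap: 0.0105
grip_force: 98.2
```

```bash
python3 hk.py
```

```text
19.5333 tcp [ 0.4948 -0.0425  0.108 ] F [ 0.256   7.1189 -0.1885] M [ 1.5163 -0.1345  0.0359] gap 0.010506811932752368 98.24875473976135 yaw 0.04464835195009232 tilt [-0.0015  0.0017] v 0.002119534173879061
off centre line (mm,+x) 1.0401958098419373 tray origin dock x (mm) 119.20886504768052
scene 59 314 324 133 143 [319.25 138.24]
top 84 363 380 198 203 [371.77 200.8 ]
```

>>> jog_arm(moves=[{"fingers": 1, "slide": [0, -1, 0], "angular": [0, 0, 0]}, {"fingers": 1, "slide": [0, -1, 0], "angular": [0, 0, 0]}, {"fingers": 1, "slide": [0, -1, 0], "angular": [0, 0, 0]}])

```text
clock: 19.88
tcp_pos: [0.4947, -0.0435, 0.108]
orientation: [-0.001, 0.022, 1.0, 0.001]
wrist_force: [-0.2, 7.4, -1.6]
finger_gap: 0.0109
grip_force: 98.2
```

```bash
python3 hk.py
```

```text
19.8833 tcp [ 0.4947 -0.0435  0.108 ] F [-0.2336  7.4084 -1.5759] M [ 1.5113 -0.1339 -0.0232] gap 0.010946499690504704 98.2469916343689 yaw 0.04461056972192077 tilt [-0.0015  0.0018] v 0.001987351440437747
off centre line (mm,+x) 1.0493580290412141 tray origin dock x (mm) 120.17261411410846
scene 53 315 323 133 143 [319.34 138.34]
top 80 361 379 199 203 [370.01 200.68]
```

>>> jog_arm(moves=[{"fingers": 1, "slide": [0, -0.8, 0], "angular": [0, 0, 0]}, {"fingers": 1, "slide": [0, -0.8, 0], "angular": [0, 0, 0]}, {"fingers": 1, "slide": [0, -0.8, 0], "angular": [0, 0, 0]}])

```text
clock: 20.23
tcp_pos: [0.4947, -0.0442, 0.1081]
orientation: [-0.001, 0.022, 1.0, 0.001]
wrist_force: [0.5, 8.8, -1.3]
finger_gap: 0.0107
grip_force: 98.3
```

```bash
python3 hk.py
```

```text
20.2333 tcp [ 0.4947 -0.0442  0.1081] F [ 0.5211  8.7757 -1.2699] M [ 1.5526 -0.1449  0.0644] gap 0.01065967195773859 98.28790068626404 yaw 0.04456627690522484 tilt [-0.0015  0.0018] v 0.0013720150666670411
off centre line (mm,+x) 1.032616250523477 tray origin dock x (mm) 120.92624423781191
scene 54 315 323 133 143 [319.28 138.35]
top 80 361 379 199 203 [370.01 200.68]
```

>>> jog_arm(squeeze=30, moves=[{"fingers": 1, "slide": [0, -0.4, 0.2], "angular": [0.05, 0, 0]}, {"fingers": 1, "slide": [0, 0, 0.3], "angular": [0.1, 0, 0]}, {"fingers": 1, "slide": [0, 0.4, 0.3], "angular": [0.1, 0, 0]}, {"fingers": 1, "slide": [0, 0.8, 0.3], "angular": [0.1, 0, 0]}, {"fingers": 1, "slide": [0, 0.8, 0.3], "angular": [0.1, 0, 0]}])

```text
clock: 20.75
tcp_pos: [0.4947, -0.0444, 0.1079]
orientation: [-0.001, 0.023, 1.0, -0.001]
wrist_force: [-0.2, 4.3, 0.5]
finger_gap: 0.0103
grip_force: 98.5
```

```bash
python3 hk.py
```

```text
20.75 tcp [ 0.4947 -0.0444  0.1079] F [-0.1656  4.2974  0.5162] M [0.9873 0.0135 0.0398] gap 0.010343523032806282 98.5206127166748 yaw 0.04521954017766028 tilt [-0.0017 -0.002 ] v 0.002705290080765332
off centre line (mm,+x) 1.076905709274989 tray origin dock x (mm) 121.0728896952429
scene 52 315 323 133 143 [319.38 138.25]
top 81 361 379 199 203 [370.05 200.7 ]
```

>>> jog_arm(moves=[{"fingers": 0.8, "slide": [0, 0.4, 0], "angular": [0, 0, 0]}, {"fingers": 0.75, "slide": [0, 0.4, 0], "angular": [0, 0, 0]}, {"fingers": 0.6, "slide": [0, 0.4, 0], "angular": [0, 0, 0]}, {"fingers": 0.4, "slide": [0, 0.4, 0], "angular": [0, 0, 0]}, {"fingers": 0.3, "slide": [0, 0.4, 0], "angular": [0, 0, 0]}, {"fingers": 0.3, "slide": [0, 0.4, 0], "angular": [0, 0, 0]}, {"fingers": 0.3, "slide": [0, 0.4, 0], "angular": [0, 0, 0]}])

```text
clock: 21.43
tcp_pos: [0.4947, -0.044, 0.1077]
orientation: [-0.001, 0.023, 1.0, -0.001]
wrist_force: [0.9, 0.1, -0.9]
finger_gap: 0.0597
grip_force: 0.0
```

```bash
python3 hk.py; python3 - <<'E'
from h import *
p=shot("wrist")
for n,z in(("tray_grip",.115),("tray_tail",.061)):
    for r in tip_of(n,p)[:1]: print(n,round(r["p"],2),atz(p,r["point"],z))
E
```

```text
21.4333 tcp [ 0.4947 -0.044   0.1077] F [ 0.8961  0.1002 -0.9283] M [-0.0286  0.0162 -0.0149] gap 0.059746791331695304 0.0 yaw 0.04536358569270772 tilt [-0.0018 -0.002 ] v 0.00207674221951099
off centre line (mm,+x) 1.0630456240197095 tray origin dock x (mm) 120.72441789388697
scene 55 315 323 133 143 [319.22 138.44]
top 80 361 379 199 203 [370.08 200.68]
tray_grip 0.57 [ 0.4957589  -0.04107907  0.115     ]
tray_tail 0.82 [ 0.49529253 -0.02662262  0.061     ]
```

>>> jog_arm(moves=[{"fingers": 0, "slide": [0, 0, 0], "angular": [0, 0, 0]}, {"fingers": 0, "slide": [0, 0, 0], "angular": [0, 0, 0]}, {"fingers": 0, "slide": [0, 0, 0], "angular": [0, 0, 0]}, {"fingers": 0, "slide": [0, 0, -30], "angular": [0, 0, 0]}, {"fingers": 0, "slide": [0, 0, -60], "angular": [0, 0, 0]}, {"fingers": 0, "slide": [0, 0, -76], "angular": [0, 0, 0]}, {"fingers": 0, "slide": [0, 0, -76], "angular": [0, 0, 0]}, {"fingers": 0, "slide": [0, 0, -76], "angular": [0, 0, 0]}, {"fingers": 0, "slide": [0, 0, -76], "angular": [0, 0, 0]}])

```text
clock: 22.43
tcp_pos: [0.4944, -0.0436, 0.183]
orientation: [-0.001, 0.023, 1.0, -0.001]
wrist_force: [-0.4, 0.3, -0.1]
finger_gap: 0.0858
grip_force: 0.0
```

```bash
python3 hk.py; python3 - <<'E'
from h import *
np.set_printoptions(precision=4,suppress=True)
q=np.load("w4.npy",allow_pickle=True).item();p=shot("wrist")
np.save("w5.npy",{k:p[k] for k in("color","fovy","cx","cy","T")},allow_pickle=True)
for n,f in(("w4",q),("w5",p)):
    gr=cv2.cvtColor(f["color"],cv2.COLOR_RGB2GRAY).astype(int)
    for rows in((175,190),(195,215),(220,235)):
        l=gr[rows[0]:rows[1],225:290].mean(0);print(n,rows,"dark cols",[i+225 for i,v in enumerate(l) if v<55], l.min().round())
for r in tip_of("tray_grip",p)[:2]: print(round(r["p"],2),np.round(r["point"],1),atz(p,r["point"],.115))
E
```

```text
22.4333 tcp [ 0.4944 -0.0436  0.183 ] F [-0.4236  0.2914 -0.1272] M [0.0118 0.072  0.0123] gap 0.08578944825735607 0.0 yaw 0.04521827114010143 tilt [-0.0027 -0.0015] v 0.01597370360426556
off centre line (mm,+x) 0.7163923276892747 tray origin dock x (mm) 120.33496899747294
scene 55 315 323 133 143 [319.22 138.44]
top 80 361 379 199 203 [370.05 200.68]
w4 (175, 190) dark cols [245, 246, 247, 248, 249, 250, 251, 252, 253, 254, 255, 256, 257, 258, 259, 260, 286, 287, 288, 289] 19.0
w4 (195, 215) dark cols [245, 246, 247, 248, 249, 250, 251, 252, 253, 254, 255, 256, 257, 258, 259, 260, 261, 285, 286, 287, 288, 289] 18.0
w4 (220, 235) dark cols [240, 241, 242, 243, 244, 245, 246, 247, 248, 249, 250, 251, 252, 253, 254, 255, 256, 257, 258, 259, 260, 283, 284, 285, 286, 287, 288, 289] 20.0
w5 (175, 190) dark cols [246, 247, 248, 249, 250, 251, 252, 253, 254, 255, 256, 257, 258, 259, 260, 261, 262] 17.0
w5 (195, 215) dark cols [246, 247, 248, 249, 250, 251, 252, 253, 254, 255, 256, 257, 258, 259, 260, 261, 262] 19.0
w5 (220, 235) dark cols [241, 242, 243, 244, 245, 246, 247, 248, 249, 250, 251, 252, 253, 254, 255, 256, 257, 258, 259, 260, 261] 18.0
0.95 [256.7 210.7] [ 0.494  -0.0395  0.115 ]
```

>>> jog_arm(squeeze=20, moves=[{"fingers": 0.3, "slide": [0, 1, 40], "angular": [0, 0, 0]}, {"fingers": 0.3, "slide": [0, 2, 65], "angular": [0, 0, 0]}, {"fingers": 0.3, "slide": [0, 2, 74], "angular": [0, 0, 0]}, {"fingers": 0.6, "slide": [0, 2, 74], "angular": [0, 0, 0]}, {"fingers": 0.7, "slide": [0, 2, 74], "angular": [0, 0, 0]}, {"fingers": 0.74, "slide": [0, 2, 74], "angular": [0, 0, 0]}, {"fingers": 0.74, "slide": [0, 2, 74], "angular": [0, 0, 0]}, {"fingers": 0.74, "slide": [0, 4, 74], "angular": [0, 0, 0]}, {"fingers": 0.74, "slide": [0, 4, 74], "angular": [0, 0, 0]}])

```text
clock: 23.38
tcp_pos: [0.4956, -0.0399, 0.1107]
orientation: [0.0, 0.023, 1.0, -0.001]
wrist_force: [-0.1, 0.2, -1.2]
finger_gap: 0.0221
grip_force: 0.0
```

>>> jog_arm(moves=[{"fingers": 0.74, "slide": [0, 1, 0], "angular": [0, 0, 0]}, {"fingers": 0.74, "slide": [0, 1, 0], "angular": [0, 0, 0]}])

```text
clock: 23.55
tcp_pos: [0.4951, -0.0388, 0.11]
orientation: [-0.001, 0.022, 1.0, -0.001]
wrist_force: [-0.2, -0.3, -0.3]
finger_gap: 0.0224
grip_force: 0.0
```

>>> jog_arm(moves=[{"fingers": 0.74, "slide": [0, 1, 0], "angular": [0, 0, 0]}, {"fingers": 0.74, "slide": [0, 1, 0], "angular": [0, 0, 0]}])

```text
clock: 23.72
tcp_pos: [0.4949, -0.0377, 0.1097]
orientation: [-0.001, 0.023, 1.0, -0.001]
wrist_force: [-0.8, -0.1, -0.3]
finger_gap: 0.022
grip_force: 0.0
```

>>> jog_arm(moves=[{"fingers": 0.74, "slide": [0, 0.8, 0], "angular": [0, 0, 0]}, {"fingers": 0.74, "slide": [0, 0.8, 0], "angular": [0, 0, 0]}])

```text
clock: 23.88
tcp_pos: [0.495, -0.037, 0.1096]
orientation: [-0.001, 0.023, 1.0, -0.001]
wrist_force: [0.9, -0.2, -0.8]
finger_gap: 0.0224
grip_force: 0.0
```

>>> jog_arm(moves=[{"fingers": 0.74, "slide": [0, 0.8, 0], "angular": [0, 0, 0]}, {"fingers": 0.74, "slide": [0, 0.8, 0], "angular": [0, 0, 0]}])

```text
clock: 24.05
tcp_pos: [0.495, -0.0368, 0.1096]
orientation: [-0.001, 0.023, 1.0, -0.002]
wrist_force: [0.4, -3.2, -1.0]
finger_gap: 0.0221
grip_force: 1.5
```

>>> jog_arm(moves=[{"fingers": 0.74, "slide": [0, 0.8, 0], "angular": [0, 0, 0]}, {"fingers": 0.74, "slide": [0, 0.8, 0], "angular": [0, 0, 0]}])

```text
clock: 24.22
tcp_pos: [0.495, -0.0368, 0.1096]
orientation: [-0.001, 0.023, 1.0, -0.002]
wrist_force: [-0.4, -6.1, -1.4]
finger_gap: 0.0225
grip_force: 3.2
```

The tray does not give under a 6 N backward pull, although the block would help it back, so the hook holds it. Now I back off, open and lift clear.

>>> jog_arm(moves=[{"fingers": 0.74, "slide": [0, -3, 0], "angular": [0, 0, 0]}, {"fingers": 0.74, "slide": [0, -6, 0], "angular": [0, 0, 0]}, {"fingers": 0.3, "slide": [0, -6, 0], "angular": [0, 0, 0]}, {"fingers": 0.1, "slide": [0, -6, 0], "angular": [0, 0, 0]}, {"fingers": 0, "slide": [0, -6, 0], "angular": [0, 0, 0]}, {"fingers": 0, "slide": [0, -6, -40], "angular": [0, 0, 0]}, {"fingers": 0, "slide": [0, -6, -80], "angular": [0, 0, 0]}, {"fingers": 0, "slide": [0, -6, -120], "angular": [0, 0, 0]}, {"fingers": 0, "slide": [0, -6, -120], "angular": [0, 0, 0]}, {"fingers": 0, "slide": [0, -6, -120], "angular": [0, 0, 0]}])

```text
clock: 25.05
tcp_pos: [0.4969, -0.0415, 0.2326]
orientation: [0.002, 0.022, 1.0, -0.001]
wrist_force: [-0.3, -0.3, -0.5]
finger_gap: 0.0856
grip_force: 0.0
```

```bash
python3 hk.py; python3 - <<'E'
from h import *
p=shot("wrist")
for n,z in(("tray_grip",.115),("tray_tail",.061)):
    for r in tip_of(n,p)[:1]: print(n,round(r["p"],2),atz(p,r["point"],z))
E
```

```text
25.05 tcp [ 0.4969 -0.0415  0.2326] F [-0.2569 -0.294  -0.5048] M [0.0343 0.0492 0.01  ] gap 0.08558258752216082 0.0 yaw 0.0449540438480309 tilt [ 0.0043 -0.003 ] v 0.07734877153164574
off centre line (mm,+x) 3.1205412794643728 tray origin dock x (mm) 118.20463842721979
scene 55 315 323 133 143 [319.22 138.44]
top 80 361 379 199 203 [370.05 200.68]
tray_grip 0.97 [ 0.49522514 -0.04288585  0.115     ]
tray_tail 0.86 [ 0.49616282 -0.02537797  0.061     ]
```

```bash
python3 -c "
from workcell import *
print(hand_in())"
```

```text
the job is handed in; nothing more can be done
None
```

The tray with the tester was slid across the gap into the dock and is held by the hook, with the gripper open and clear; it was handed in at about 25 s. In a pull test it held against 6 N backwards. The tray tilted by no more than about 0.004 rad.

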